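# Index a cell carousel and hold its self-closing guard flap open

## Task

Turn the dial of the guarded cell carousel, which has a black bar handle on top, until the blue cell has clicked into place under the hinged flap; keep the flap shut meanwhile. Then lift the flap, which has a yellow tab, to 60 degrees from shut and finish while still holding it there with the fingers, since it falls shut by itself and I want to reach in for the cell. Keep the cells standing in their nests and leave the other things on the bench where they are.

Things in the scene. Friction and masses are not known exactly. Their poses are not given: they have to be found in the camera images.
- station: Cell carousel: a fixed box 164 x 164 mm, 115 mm high, of dark steel posts and clear panels. A dial with six orange nests turns inside, about the box's centre line; a black bar handle stands on the clear top, part of which is a yellow-rimmed flap. Origin: centre of the underside, on the dial's axis; z up; -x points to the side with the flap's tab, which faces the robot's right (world -y).
- dial (a joint): Turn of the dial with nests, cells and handle, rad, 0 at the start, grows anticlockwise from above. A sprung roller on a star wheel draws it into the nearest of six stations 60 degrees apart (0, 1.047, -1.047 ...); released within about 20 degrees of one it settles there. Turning takes at most 0.15 N m.
- index_grip (a point): Middle of the black bar handle that turns the dial, on the dial's axis, 138 mm above the bench. The bar is 60 mm long, 14 mm thick, 28 mm high (124 to 152 mm above the bench; the clear top below it is at 115 mm). It turns with the dial; its length lies along the station's x axis when joint dial is 0 and always along this point's x axis.
- window (a point): Fixed point under the flap, 53 mm from the dial's axis on the station's -x side, 34 mm above the bench: where the centre of a cell's foot stands when its nest is at the window. At the start the nest there is empty.
- flap (a joint): Opening angle of the flap in rad: 0 shut (level), 1.047 at 60 degrees; stop at 1.75. Weight and a spring close it at any angle; about 1 to 1.5 N upward at the tab holds it.
- flap_hinge (a point): Middle of the flap's hinge line, 112.5 mm above the bench, 22 mm from the dial's axis towards the tab. The hinge line runs along the station's y axis; the tab's edge swings upward. The clear flap is 74 mm wide, 59 mm long from hinge to edge, 5 mm thick.
- flap_grip (a point): Point in the middle of the yellow tab where it can be gripped, 87 mm from the hinge line and 28 mm beyond the flap's edge. The tab is 20 mm wide (along the hinge line), 10 mm thick and stands 44 mm out from the flap's edge, level when the flap is shut, with free space below and beside it. Moves with the flap.
- cell_c: The blue cell: upright cylinder 26 mm in diameter, 65 mm high, blue with a white band, standing loosely in a nest 16 mm deep one station to the left or right of the window. Origin: centre of its foot.
- cell_a: A green cell of the same size, in the nest on the other side of the window. Origin: centre of its foot.
- cell_b: A second green cell of the same size, in the nest opposite the window. Origin: centre of its foot.
- caliper: Bystander: digital caliper lying on the bench, 67 x 221 x 14 mm. Origin: centre of its underside.
- sample_a: Bystander: grey and white welded plastic sample, 41 x 61 x 23 mm. Origin: centre of its underside.
- sample_d: Bystander: black welded plastic sample, 31 x 46 x 17 mm. Origin: centre of its underside.
- cutters: Bystander: side cutters with blue sleeves, 48 x 143 x 12 mm. Origin: centre of its underside.
- grease_pot: Bystander: small grease pot with a red lid, 56 mm in diameter, 44 mm high. Origin: centre of its underside.

How it is judged:
On the way:
1. the dial is turned until the blue cell has clicked in at the window, with the flap shut (horizontal distance between cell_c and window below 0.006 m and value of joint flap below 0.1 rad and velocity of joint dial between -0.05 and 0.05 rad/s), for 0.3 s.
At the end, for the whole second after the job is handed in: The robot's fingers hold the flap at 60 degrees, give or take 6, through the last second; the blue cell stands in its nest within 6 mm of the window point and all three cells stand upright on the floor of their nests (within 4 mm) (value of joint flap between 0.942 and 1.152 rad and contact force between the fingers and flap above 0.3 N and horizontal distance between cell_c and window below 0.006 m and z of cell_c in the frame of window below 0.004 m and angle between each of cell_c, cell_a, cell_b's own z axis and vertical below 0.15 rad and height (world z) of each of cell_a, cell_b below 0.038 m); the arm keeps its last pose, push and grip.
It fails at once if the flap is lifted (more than 7 degrees) while the blue cell is not yet at the window (value of joint flap above 0.12 rad and horizontal distance between cell_c and window above 0.012 m).
It fails at once if a bystander is shifted by more than 25 mm (distance of any of caliper, sample_a, sample_d, cutters, grease_pot from where it was at the start of the episode above 0.025 m).
It also fails if it takes over 64 s, if anything falls off the work surface, if the arm or the gripper's body presses on something with over 40 N, if the wrist force passes 120 N, or if a joint passes its speed limit or range.

## Robot

A 7-joint arm with a two-finger parallel gripper is mounted at the origin on a cart in front of the work surface, level with it; the furniture and walls round the work are solid. World frame = base frame: x ahead of the robot, y to its left, z up, the work surface at z = 0. Lengths are in m, angles in rad, forces in N, time in s.
With the tool pointing down it reaches from about 0.425 to 0.975 m from the base axis. Payload 16.7 kg.
Tool frame: the origin (TCP) lies between the finger pads; the fingertips stand 22 mm ahead of it and the grasp point (between the pads) lies 3 mm ahead of it; z points along the fingers, y is the line along which they close (so a half turn about z gives the same grasp; the last joint's range is limited). The gripper opens to 85 mm and grips with 20 to 120 N. Pads are 22 mm wide; open, the fingers measure 114 mm over their backs; the gripper's body (76 mm by 85 mm) begins 54 mm behind the grasp point. The pads swing forward as they close: fully open they stand 13 mm farther back than shut.
Start: joints at [-1.486, 0.426, 0.074, 1.606, -0.034, 1.111, -0.067], TCP at [0.157, 0.656, 0.223] pointing down, gripper open.
Joint ranges: [-2.85, 2.85], [-0.5, 2.14], [-1.23, 1.37], [0.21, 2.46], [-1.02, 4.16], [0.16, 2.05], [-2.73, 2.73]. Speed limits (rad/s): [1.89, 1.89, 2.39, 2.39, 3.01, 3.01, 3.01].

## Interface

Orientations are given as a unit quaternion [x, y, z, w].
In Python, from cell import sensors, imaging, close_job gives the robot as it stands.
- The arm moves only by the shell command python3 -m jog 'ROWS' [OPENING]. ROWS is JSON, a list that holds one entry, the list of rows, each a list of 6 numbers: the shift along the tool's x, y, z in m, then the turn, a rotation vector about the tool's x, y, z in rad. A call has 1 to 12 rows; each row shifts and turns the commanded pose from where the row before left it, along the tool's axes as they then stand; what a row does not reach is not made up. A row lasts 1/8 s, in which the tool goes at most 62.5 mm and 10.7 degrees, less where a joint would pass 70% of its speed; a pose out of reach is approached as far as the arm can. A call with a gripper value outside its range is refused whole. OPENING is the finger opening in m, from 0 to 0.0854, set as the call begins (- or left out, the last holds). The fingers move at their own pace and stop on an object; the grip force is fixed at half the most. Time passes only in rows, so rows that do not move let the fingers close. It gives the time, the measured TCP pose, the force, the opening and the grip force at its end, in the units of the state.
- sensors.state(): the state, without advancing time (a new reading comes with each control period).
- imaging.get_image(name): name is "scene" or "top"; returns a dict with "image" (384x512x3 uint8, red, green, blue), "z_map" (384x512 float32, m along the optical axis (not along the pixel's ray), 0 where there is no reading), "fx", "fy", "cx", "cy" (pixels), "R" (3x3) and "t" (3): a world point X has camera coordinates R X + t. Camera axes: x right, y down, z forward; pixel columns grow to the right and rows downward; lengths in m; the calibration is good to about 2 mm. A picture is of the moment at which its call begins.
- close_job(): hands the job in; it is judged then, once.
The state is a dict: "t": time; "qpos": joint angles; "dq": joint speeds; "joint_torque": joint torques, N m; "eef_pos": TCP position; "ee_rot": TCP orientation; "force": force on the tool from outside, world axes, zero at the start; "torque": the same for the moment, N m; "width": finger opening in m; "finger_force": force on a finger pad.
Only numpy, scipy, OpenCV 4.12 (cv2) and the standard library are available. Lean on these libraries where they do the work, as an engineer would, in place of code of your own. Each camera call takes 0.05 s, during which the arm holds its last target. There are 200 camera calls.

## Working session

There is one attempt and no reset: what is moved stays moved. The work goes in short steps, Python scripts to look and compute and a shell command to move; the robot and the scene stay as the last step left them, time stands still between calls to the robot, and variables do not carry over. Pictures are saved under pics/ and viewed, at most 10 in all, crops included, and the job is handed in when it is done.

```bash
mkdir -p pics; python3 - <<'E'
from cell import sensors, imaging
import cv2,numpy as np
s=sensors.state();print({k:np.round(v,3).tolist() for k,v in s.items()})
for n in("scene","top"):
    d=imaging.get_image(n);cv2.imwrite(f"pics/{n}0.png",d["image"][:,:,::-1]);np.savez(f"{n}0.npz",**d)
    print(n,d["fx"],d["fy"],d["cx"],d["cy"],d["R"],d["t"])
E
```

```text
{'t': 0.0, 'qpos': [-1.486, 0.427, 0.074, 1.607, -0.034, 1.111, -0.067], 'dq': [-0.001, -0.0, -0.002, -0.0, 0.0, 0.0, -0.001], 'joint_torque': [-0.0, -94.982, 3.761, -46.348, 0.019, 0.01, 0.0], 'eef_pos': [0.157, 0.656, 0.222], 'ee_rot': [0.117, 0.993, -0.001, -0.0], 'force': [0.08, 0.166, 0.363], 'torque': [0.04, -0.017, -0.01], 'finger_force': 0.0, 'width': 0.086}
scene 436.8662124588488 436.8662124588488 251.51030862099984 188.6404798112865 [[ 0.85262668 -0.52236481 -0.01275749]
 [-0.2265924  -0.34763342 -0.90983894]
 [ 0.47083291  0.7786437  -0.41476542]] [-0.44209608  0.21810875  1.10579108]
top 354.1453482550578 354.1453482550578 255.49797249804982 193.4131040285718 [[ 0.01886481 -0.99980673 -0.00553397]
 [-0.98110672 -0.01744548 -0.19267919]
 [ 0.1925454   0.00906427 -0.9812462 ]] [-0.02117451  0.51476989  1.13071857]
```

View pics/scene0.png

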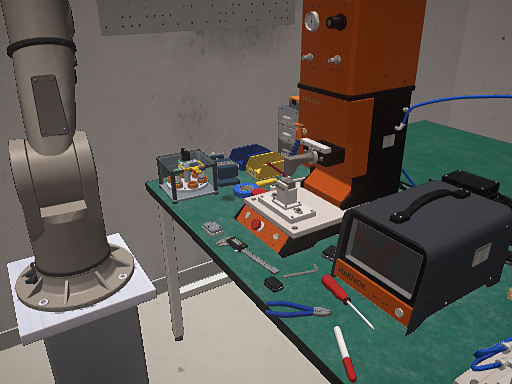

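View pics/top0.png

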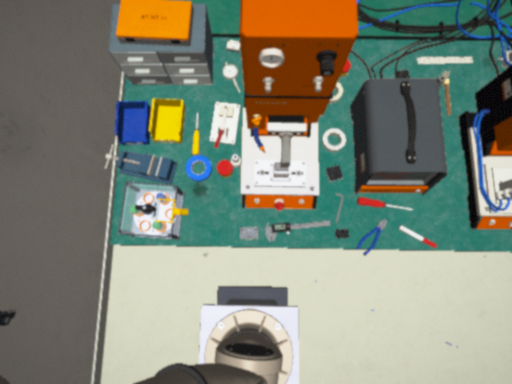

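Scene view: the station is near (187,172). In the top view it is near (153,210), with its tab at (180,211) pointing to image right (world -y). I'll enlarge both.

```bash
python3 - <<'E'
import cv2,numpy as np
a=cv2.imread("pics/top0.png")[175:247,110:200];b=cv2.imread("pics/scene0.png")[140:212,145:235]
cv2.imwrite("pics/z0.png",cv2.resize(np.vstack([a,b]),None,fx=4.1,fy=4.1,interpolation=cv2.INTER_CUBIC))
E
```

```text
(no output)
```

View pics/z0.png

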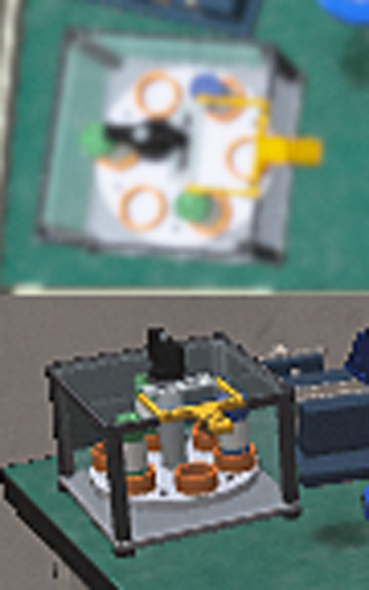

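Top view: the blue cell is on the far (+x) side of the window, so the dial must turn clockwise (-60°). Bar handle is at about crop (148,138). Next I'll measure with depth and colour masks.

```bash
cat > h.py <<'E'
import numpy as np,cv2
def cloud(d):
    v,u=np.mgrid[0:384,0:512];z=d["z_map"]
    c=np.stack([(u-d["cx"])/d["fx"]*z,(v-d["cy"])/d["fy"]*z,z],-1)
    return (c-d["t"])@d["R"]
def ray(d,u,v,h):
    r=np.array([(u-d["cx"])/d["fx"],(v-d["cy"])/d["fy"],1])@d["R"];o=-d["R"].T@d["t"]
    return (o+r*(h-o[2])/r[2])
def tri(d1,p1,d2,p2):
    P=[np.array([[d["fx"],0,d["cx"]],[0,d["fy"],d["cy"]],[0,0,1]])@np.c_[d["R"],d["t"]] for d in(d1,d2)]
    X=cv2.triangulatePoints(*P,np.array(p1,float),np.array(p2,float));return (X[:3]/X[3]).ravel()
E
python3 - <<'E'
from h import *
for n,(r0,r1,c0,c1) in {"top":(175,247,110,200),"scene":(140,212,145,235)}.items():
    d=dict(np.load(n+"0.npz"));P=cloud(d)
    m=np.zeros((384,512),bool);m[r0:r1,c0:c1]=1;m&=d["z_map"]>0
    hsv=cv2.cvtColor(d["image"],cv2.COLOR_RGB2HSV)
    box=m&(P[...,2]<.17)&(P[...,1]>.2)
    print(n,np.histogram(P[m][:,2],bins=np.arange(0,.2,.01))[0])
    ye=m&(hsv[...,0]>20)&(hsv[...,0]<32)&(hsv[...,1]>150)&(hsv[...,2]>120)
    bl=m&(P[...,2]>.127)&(P[...,2]<.17)
    og=m&(hsv[...,0]>5)&(hsv[...,0]<18)&(hsv[...,1]>120)
    for k,q in(("yel",ye),("handle",bl),("or",og)):
        p=P[q];print(k,len(p),p.mean(0).round(4),np.percentile(p,[2,98],axis=0).round(3).tolist() if len(p) else 0)
    p=P[bl]
    if n=="top": print(p[p[:,2]>.145].round(3).tolist()); print("tab",P[ye][P[ye][:,1].argsort()].round(3).tolist()[:40])
    v,u=np.nonzero(ye);print("yel px",u.min(),u.max(),v.min(),v.max())
E
```

```text
top [1816  268   62   46   49   48   51   51   30   12   12 2596  162    6
   23   76    0    0    0]
yel 117 [0.4439 0.23   0.1179] [[0.413, 0.2, 0.114], [0.479, 0.274, 0.122]]
handle 120 [0.4452 0.3212 0.1477] [[0.435, 0.294, 0.127], [0.454, 0.35, 0.156]]
or 9 [0.4235 0.2807 0.1127] [[0.386, 0.25, 0.086], [0.473, 0.342, 0.119]]
[[0.453, 0.352, 0.15], [0.453, 0.349, 0.151], [0.453, 0.346, 0.151], [0.453, 0.342, 0.152], [0.453, 0.34, 0.15], [0.453, 0.336, 0.153], [0.453, 0.333, 0.152], [0.453, 0.33, 0.151], [0.454, 0.328, 0.15], [0.453, 0.324, 0.152], [0.454, 0.321, 0.151], [0.449, 0.35, 0.154], [0.449, 0.347, 0.155], [0.45, 0.346, 0.15], [0.45, 0.342, 0.152], [0.45, 0.338, 0.153], [0.449, 0.335, 0.156], [0.45, 0.333, 0.151], [0.45, 0.329, 0.154], [0.449, 0.325, 0.157], [0.45, 0.323, 0.153], [0.45, 0.32, 0.153], [0.451, 0.318, 0.151], [0.45, 0.314, 0.154], [0.45, 0.312, 0.152], [0.45, 0.308, 0.153], [0.45, 0.305, 0.153], [0.452, 0.304, 0.146], [0.451, 0.3, 0.152], [0.451, 0.297, 0.151], [0.446, 0.35, 0.154], [0.446, 0.347, 0.155], [0.447, 0.344, 0.153], [0.447, 0.342, 0.151], [0.447,
[... 1961 characters left out ...]
 [0.442, 0.212, 0.118], [0.439, 0.212, 0.116], [0.433, 0.215, 0.116], [0.436, 0.215, 0.117], [0.445, 0.215, 0.118], [0.439, 0.215, 0.116], [0.442, 0.216, 0.116], [0.449, 0.216, 0.115], [0.432, 0.217, 0.12], [0.435, 0.218, 0.12], [0.444, 0.218, 0.123], [0.448, 0.218, 0.119], [0.439, 0.219, 0.116], [0.442, 0.219, 0.116]]
yel px 157 187 199 221
scene [1230  434  269  274  292  289  263  265  155  146   97  866   23   25
   24   24    0    0    0]
yel 51 [0.4417 0.239  0.1175] [[0.408, 0.201, 0.115], [0.482, 0.291, 0.119]]
handle 79 [0.4441 0.3119 0.143 ] [[0.439, 0.29, 0.128], [0.452, 0.346, 0.154]]
or 216 [0.4261 0.2501 0.0661] [[0.368, 0.24, 0.041], [0.485, 0.299, 0.1]]
yel px 179 203 160 171
```

```bash
python3 -m jog '[[[-0.03,-0.021,0,0,0,0],[-0.03,-0.021,0,0,0,0],[-0.03,-0.0215,0,0,0,0],[-0.03,-0.0215,0,0,0,0],[-0.03,-0.0215,0,0,0,0],[-0.03,-0.0215,0,0,0,0],[-0.03,-0.0215,0,0,0,0],[-0.03,-0.0215,0,0,0,0],[-0.03,-0.0215,0,0,0,0],[-0.03,-0.0215,0,0,0,0],[-0.03,-0.0215,0,0,0,0],[-0.0285,-0.0215,0,0,0,0]]]' 0.0854
python3 -m jog '[[[0,0,0,0,0,0.154],[0,0,0,0,0,0.154],[0,0,0,0,0,0.154],[0,0,0,0,0,0.154],[0,0,0,0,0,0.154],[0,0,0,0,0,0.154],[0,0,0,0,0,0.154],[0,0,0,0,0,0.154],[0,0,0,0,0,0.152],[0,0,0,0,0,0],[0,0,0,0,0,0]]]' 0.05
cat >> h.py <<'E'
def rel(target,Rt=None):
    "print target offset in tool axes, rotvec in tool axes"
    from cell import sensors
    from scipy.spatial.transform import Rotation as Ro
    s=sensors.state();R=Ro.from_quat(s["ee_rot"]).as_matrix()
    print("eef",np.round(s["eef_pos"],4),"R\n",R.round(3),"shift",(R.T@(np.array(target)-s["eef_pos"])).round(4))
    if Rt is not None: print("rotvec",Ro.from_matrix(R.T@Rt).as_rotvec().round(4))
E
python3 - <<'E'
from h import *
y=np.array([.9989,-.047,0]);z=np.array([0,0,-1.]);rel([.446,.323,.143],np.c_[np.cross(y,z),y,z])
E
```

```text
t: 1.6
eef_pos: [0.4465, 0.3219, 0.2229]
ee_rot: [0.117, 0.993, -0.0, -0.0]
force: [0.8, -0.2, -0.8]
width: 0.0853
finger_force: 0.0
t: 2.98
eef_pos: [0.4458, 0.323, 0.223]
ee_rot: [0.723, 0.691, -0.0, 0.0]
force: [0.3, -0.6, 0.2]
width: 0.05
finger_force: 0.0
eef [0.4458 0.323  0.223 ] R
 [[ 0.044  0.999 -0.   ]
 [ 0.999 -0.044 -0.   ]
 [-0.    -0.    -1.   ]] shift [-0.      0.0002  0.08  ]
rotvec [-0.0002  0.0003  0.0026]
```

```bash
python3 -m jog '[[[0,0,0.01,0,0,0],[0,0,0.01,0,0,0],[0,0,0.01,0,0,0],[0,0,0.01,0,0,0],[0,0,0.01,0,0,0],[0,0,0.01,0,0,0],[0,0,0.01,0,0,0],[0,0,0.01,0,0,0],[0,0,0,0,0,0],[0,0,0,0,0,0]]]' 
python3 -m jog '[[[0,0,0,0,0,0],[0,0,0,0,0,0],[0,0,0,0,0,0],[0,0,0,0,0,0],[0,0,0,0,0,0],[0,0,0,0,0,0],[0,0,0,0,0,0],[0,0,0,0,0,0]]]' 0.0
```

```text
t: 4.22
eef_pos: [0.446, 0.3231, 0.1433]
ee_rot: [0.724, 0.69, 0.0, 0.0]
force: [-1.0, -0.0, 0.9]
width: 0.05
finger_force: 0.0
t: 5.22
eef_pos: [0.4467, 0.3234, 0.1439]
ee_rot: [0.724, 0.69, 0.001, 0.0]
force: [1.9, -0.4, 6.0]
width: -0.0
finger_force: 3.3
```

```bash
python3 - <<'E'
from cell import sensors, imaging
from h import *
s=sensors.state();print(s["width"],s["finger_force"],s["force"])
o=[]
for n,(r0,r1,c0,c1) in {"top":(165,247,110,210),"scene":(120,202,135,235)}.items():
    d=imaging.get_image(n);np.savez(n+"1.npz",**d);o.append(d["image"][r0:r1,c0:c1,::-1])
cv2.imwrite("pics/z1.png",cv2.resize(np.hstack(o),None,fx=4,fy=4,interpolation=cv2.INTER_CUBIC))
E
```

```text
-9.91137506767552e-06 3.271121419966221 [ 1.92340091 -0.35626403  5.98253738]
```

View pics/z1.png

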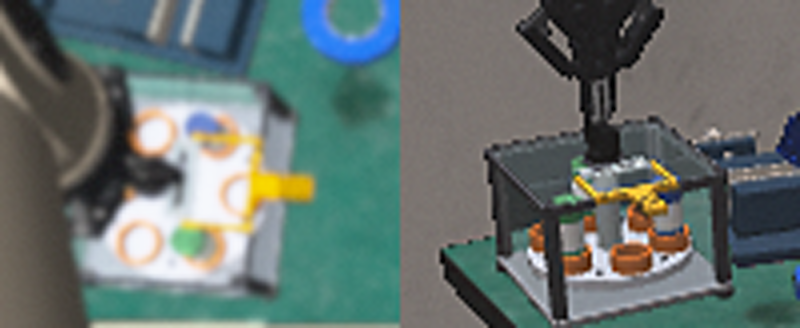

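```bash
python3 - <<'E'
from h import *
for n,rs in(("scene",range(138,164,1)),):
    a=dict(np.load(n+"0.npz"));b=dict(np.load(n+"1.npz"));A=cloud(a);B=cloud(b)
    for r in rs:
        f=lambda P,d:[(c,*(P[r,c]*1000).round().astype(int)) for c in range(278//1*0+135+145,1)] 
        cs=[c for c in range(275,300)]
        cs=[c for c in range(178,196) if B[r,c,1]<.40 and B[r,c,2]>.12]
        if cs: q=B[r,cs];print(r,cs[0],cs[-1],"x",q[:,0].min().round(3),q[:,0].max().round(3),"y",q[:,1].min().round(3),q[:,1].max().round(3),"z",q[:,2].mean().round(3), a["image"][r,cs[len(cs)//2]],b["image"][r,cs[len(cs)//2]])
E
```

```text
138 178 188 x 0.425 0.459 y 0.307 0.324 z 0.197 [114 109 105] [30 31 31]
139 179 192 x -0.094 0.46 y -1.016 0.321 z 0.236 [114 107 103] [29 28 28]
140 180 188 x 0.434 0.459 y 0.311 0.322 z 0.189 [114 107 106] [94 90 92]
141 180 188 x 0.435 0.462 y 0.304 0.328 z 0.186 [117 112 107] [81 77 80]
142 180 188 x 0.436 0.46 y 0.309 0.329 z 0.182 [116 108 104] [76 73 76]
143 180 188 x 0.435 0.46 y 0.312 0.329 z 0.178 [115 109 103] [99 97 99]
144 180 188 x 0.434 0.458 y 0.312 0.326 z 0.176 [115 110 106] [103 103 103]
145 180 188 x 0.434 0.46 y 0.31 0.326 z 0.172 [114 108 105] [104 102 103]
146 180 188 x 0.432 0.459 y 0.31 0.326 z 0.168 [117 111 109] [105 103 103]
147 180 188 x 0.433 0.46 y 0.311 0.334 z 0.165 [128 119 116] [104 103 105]
148 181 187 x 0.437 0.454 y 0.31 0.329 z 0.161 [31 27 27] [103 101 102]
149 181 187 x 0.44 0.454 y 0.308 0.346 z 0.156 [111 114 122] [104 103 103]
150 181 186 x 0.443 0.451 y 0.315 0.343 z 0.151 [104 105 110] [60 59 60]
151 181 188 x 0.44 0.455 y 0.299 0.342 z 0.15 [43 41 42] [34 31 33]
152 181 189 x 0.441 0.453 y 0.297 0.352 z 0.147 [33 32 32] [35 36 36]
153 181 190 x -0.094 0.451 y -1.016 0.346 z 0.195 [35 31 32] [32 31 31]
154 181 189 x 0.439 0.451 y 0.292 0.342 z 0.141 [28 27 25] [30 27 29]
155 182 189 x 0.44 0.45 y 0.29 0.342 z 0.139 [31 30 30] [30 28 29]
156 183 189 x 0.44 0.451 y 0.293 0.325 z 0.136 [27 27 27] [31 29 29]
157 182 189 x 0.438 0.449 y 0.29 0.329 z 0.132 [31 30 29] [30 28 27]
158 181 189 x 0.434 0.448 y 0.288 0.327 z 0.129 [31 31 30] [29 29 29]
159 182 189 x 0.434 0.448 y 0.291 0.321 z 0.125 [26 24 23] [24 21 21]
160 181 189 x 0.429 0.452 y 0.299 0.316 z 0.121 [32 30 34] [34 32 35]
161 188 188 x 0.445 0.445 y 0.293 0.293 z 0.121 [184 206 210] [190 213 216]
162 183 183 x 0.427 0.427 y 0.294 0.294 z 0.121 [103 102 116] [105 106 119]
```

The picture shows the closed fingers ending at the bar's top edge (crop ~(600,125)), not clasping the bar. I'll lift and measure where the tips really are relative to the reported TCP.

```bash
python3 -m jog '[[[0,0,-0.02,0,0,0],[0,0,-0.02,0,0,0],[0,0,-0.02,0,0,0],[0,0,0,0,0,0]]]' 
cat >tip.py <<'E'
from h import *
from cell import imaging,sensors
s=sensors.state();e=np.array(s["eef_pos"]);print(e.round(4),s["width"],s["force"])
d=imaging.get_image("scene");np.savez("scene2.npz",**d);P=cloud(d)
# project the TCP axis and list finger surface rows
m=(abs(P[...,0]-e[0])<.06)&(abs(P[...,1]-e[1])<.04)&(P[...,2]>e[2]-.06)&(P[...,2]<e[2]+.08)&(P[...,2]>.125)
for r in np.unique(np.nonzero(m)[0]):
    q=P[r][m[r]];print(r,len(q),"z",q[:,2].mean().round(3),"x",q[:,0].min().round(3),q[:,0].max().round(3),"y",q[:,1].min().round(3))
E
python3 tip.py
```

```text
t: 5.82
eef_pos: [0.4465, 0.3236, 0.2044]
ee_rot: [0.724, 0.69, 0.001, -0.0]
force: [-0.9, -0.2, -0.5]
width: -0.0002
finger_force: 0.0
[0.4465 0.3236 0.2044] -0.00015046012666214737 [-0.90842412 -0.20562411 -0.53820691]
111 5 z 0.283 x 0.479 0.494 y 0.309
112 10 z 0.281 x 0.432 0.491 y 0.308
113 17 z 0.28 x 0.431 0.49 y 0.307
114 19 z 0.279 x 0.412 0.486 y 0.301
115 24 z 0.277 x 0.401 0.483 y 0.301
116 24 z 0.273 x 0.402 0.483 y 0.306
117 22 z 0.27 x 0.406 0.478 y 0.307
118 21 z 0.267 x 0.407 0.474 y 0.308
119 20 z 0.263 x 0.411 0.475 y 0.31
120 15 z 0.261 x 0.414 0.461 y 0.307
121 13 z 0.258 x 0.415 0.457 y 0.304
122 9 z 0.252 x 0.432 0.459 y 0.309
123 9 z 0.249 x 0.434 0.456 y 0.305
124 9 z 0.245 x 0.432 0.458 y 0.313
125 9 z 0.242 x 0.433 0.456 y 0.306
126 9 z 0.238 x 0.434 0.458 y 0.309
127 9 z 0.235 x 0.433 0.458 y 0.315
128 10 z 0.232 x 0.432 0.46 y 0.308
129 9 z 0.228 x 0.435 0.458 y 0.309
130 8 z 0.225 x 0.432 0.455 y 0.31
131 6 z 0.222 x 0.437 0.451 y 0.313
132 5 z 0.218 x 0.439 0.451 y 0.308
133 2 z 0.216 x 0.441 0.442 y 0.309
148 4 z 0.153 x 0.444 0.454 y 0.339
149 5 z 0.152 x 0.443 0.451 y 0.326
150 5 z 0.152 x 0.442 0.45 y 0.315
151 7 z 0.151 x 0.44 0.453 y 0.305
152 7 z 0.15 x 0.441 0.453 y 0.29
153 6 z 0.149 x 0.44 0.448 y 0.287
154 4 z 0.146 x 0.439 0.446 y 0.29
```

The closed fingertips sit about 31 mm further back than the reported TCP implies, as the depth map shows in both poses. I'll correct for that and descend deeper.

```bash
python3 -m jog '[[[0,0,0,0,0,0],[0,0,0,0,0,0],[0,0,0,0,0,0],[0,0,0.015,0,0,0],[0,0,0.015,0,0,0],[0,0,0.015,0,0,0],[0,0,0.015,0,0,0],[0,0,0.01,0,0,0],[0,0,0.01,0,0,0],[0,0,0.01,0,0,0],[0,0,0,0,0,0],[0,0,0,0,0,0]]]' 0.05
python3 -m jog '[[[0,0,0,0,0,0],[0,0,0,0,0,0],[0,0,0,0,0,0],[0,0,0,0,0,0],[0,0,0,0,0,0],[0,0,0,0,0,0],[0,0,0,0,0,0]]]' 0.0
```

```text
t: 7.38
eef_pos: [0.4461, 0.3232, 0.1134]
ee_rot: [0.724, 0.69, 0.0, -0.0]
force: [0.3, -0.5, -0.4]
width: 0.0497
finger_force: 0.0
t: 8.25
eef_pos: [0.4473, 0.3232, 0.1141]
ee_rot: [0.724, 0.69, 0.001, 0.0]
force: [4.1, -1.9, 6.1]
width: 0.0253
finger_force: 58.6
```

```bash
python3 tip.py; python3 - <<'E'
from h import *
d=np.load("scene2.npz")["image"][120:195,145:235,::-1]
cv2.imwrite("pics/z2.png",cv2.resize(d,None,fx=6,fy=6,interpolation=cv2.INTER_CUBIC))
E
```

```text
[0.4473 0.3232 0.1141] 0.025278513954268892 [ 4.05166913 -1.87941471  6.09964036]
136 1 z 0.192 x 0.489 0.489 y 0.329
137 5 z 0.19 x 0.487 0.501 y 0.309
138 9 z 0.188 x 0.46 0.5 y 0.309
139 14 z 0.188 x 0.425 0.497 y 0.306
140 17 z 0.186 x 0.425 0.493 y 0.306
141 20 z 0.184 x 0.395 0.497 y 0.307
142 22 z 0.183 x 0.395 0.491 y 0.305
143 22 z 0.179 x 0.397 0.493 y 0.305
144 22 z 0.176 x 0.399 0.486 y 0.305
145 17 z 0.174 x 0.402 0.478 y 0.308
146 16 z 0.17 x 0.402 0.469 y 0.306
147 15 z 0.166 x 0.404 0.476 y 0.308
148 16 z 0.16 x 0.407 0.473 y 0.308
149 15 z 0.155 x 0.423 0.474 y 0.312
150 16 z 0.152 x 0.423 0.474 y 0.311
151 15 z 0.15 x 0.422 0.473 y 0.303
152 16 z 0.149 x 0.421 0.472 y 0.297
153 16 z 0.146 x 0.422 0.472 y 0.292
154 16 z 0.142 x 0.421 0.473 y 0.293
155 15 z 0.138 x 0.421 0.472 y 0.29
156 13 z 0.135 x 0.422 0.466 y 0.292
157 12 z 0.131 x 0.424 0.464 y 0.29
158 10 z 0.13 x 0.427 0.447 y 0.287
159 5 z 0.127 x 0.428 0.45 y 0.29
```

View pics/z2.png

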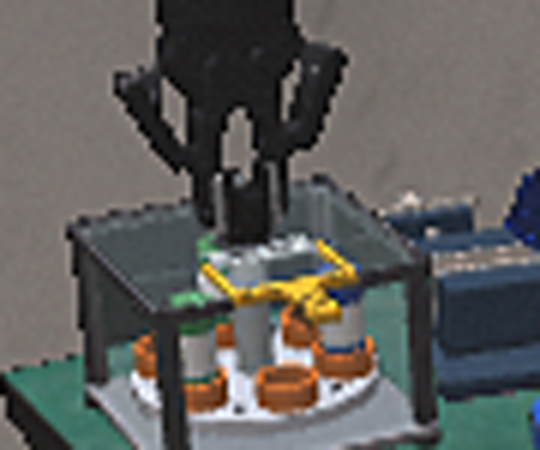

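The fingers now clasp the bar squarely (crop ~(245,205)). Turning the dial clockwise by 60°.

```bash
python3 -m jog '[[[0,0,0,0,0,0.1],[0,0,0,0,0,0.1],[0,0,0,0,0,0.1],[0,0,0,0,0,0.1],[0,0,0,0,0,0.1],[0,0,0,0,0,0.1],[0,0,0,0,0,0.1],[0,0,0,0,0,0.1],[0,0,0,0,0,0.1],[0,0,0,0,0,0.1],[0,0,0,0,0,0.05],[0,0,0,0,0,0]]]'
python3 -m jog '[[[0,0,0,0,0,0],[0,0,0,0,0,0],[0,0,0,0,0,0]]]' 
python3 tip.py >/dev/null; python3 - <<'E'
from h import *
from cell import sensors
print(sensors.state()["torque"])
d=np.load("scene2.npz")["image"][120:195,145:235,::-1]
cv2.imwrite("pics/z3.png",cv2.resize(d,None,fx=6,fy=6,interpolation=cv2.INTER_CUBIC))
E
```

```text
t: 9.8
eef_pos: [0.4483, 0.3226, 0.1142]
ee_rot: [0.972, 0.233, 0.002, 0.0]
force: [9.7, -5.2, 5.2]
width: 0.025
finger_force: 59.0
t: 10.18
eef_pos: [0.4483, 0.3226, 0.1142]
ee_rot: [0.972, 0.234, 0.002, 0.0]
force: [10.0, -5.0, 3.9]
width: 0.0252
finger_force: 58.9
[-1.2003028  -2.29796812  0.01208543]
```

View pics/z3.png

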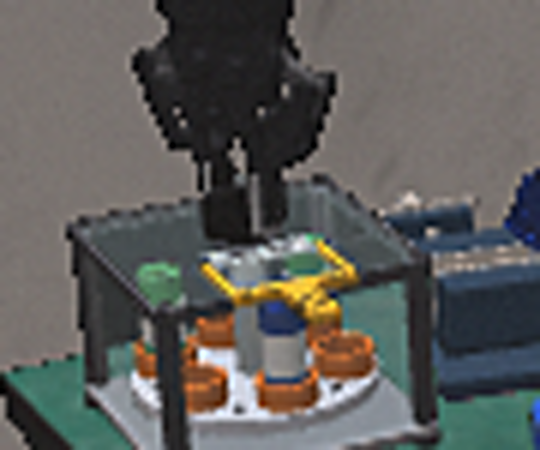

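The blue cell is now at the window (crop ~(285,345)), under the still-shut flap. I'll release the bar, rise, and check.

```bash
python3 -m jog '[[[0,0,0,0,0,0],[0,0,0,0,0,0],[0,0,0,0,0,0],[0,0,0,0,0,0],[0,0,-0.01,0,0,0],[0,0,-0.015,0,0,0],[0,0,-0.02,0,0,0],[0,0,-0.02,0,0,0],[0,0,-0.02,0,0,0],[0,0,-0.02,0,0,0],[0,0,-0.02,0,0,0],[0,0,0,0,0,0]]]' 0.06
python3 - <<'E'
from h import *
from cell import imaging
a=imaging.get_image("top");b=imaging.get_image("scene");np.savez("scene3.npz",**b);P=cloud(b)
hsv=cv2.cvtColor(b["image"],cv2.COLOR_RGB2HSV)
m=np.zeros((384,512),bool);m[140:212,145:235]=1
bl=m&(hsv[...,0]>105)&(hsv[...,0]<130)&(hsv[...,1]>150);n,l,st,ce=cv2.connectedComponentsWithStats(bl.astype(np.uint8))
for i in range(1,n):
    if st[i,4]>8: print("blue",st[i],ce[i].round(1),"@z.099",ray(b,*ce[i],.097).round(3),"@z.05",ray(b,*ce[i],.05).round(3))
ye=m&(hsv[...,0]>20)&(hsv[...,0]<32)&(hsv[...,1]>150)&(hsv[...,2]>120)
p=P[ye];print("yel",p.min(0).round(3),p.max(0).round(3));print("window",[.446-.047*.053,.323-.053])
bar=m&(P[...,2]>.14)&(P[...,2]<.153)&(np.hypot(P[...,0]-.446,P[...,1]-.323)<.045);p=P[bar][:,:2];print(len(p),p.mean(0));u=np.linalg.svd(p-p.mean(0))[2][0];print("bar",np.degrees(np.arctan2(u[1],u[0])))
x=np.hstack([a["image"][165:247,110:210],b["image"][125:207,145:245]])[:,:,::-1]
cv2.imwrite("pics/z4.png",cv2.resize(x,None,fx=4,fy=4,interpolation=cv2.INTER_CUBIC))
E
```

```text
t: 11.72
eef_pos: [0.4466, 0.3235, 0.2402]
ee_rot: [0.972, 0.234, 0.001, -0.001]
force: [1.1, 0.2, -0.7]
width: 0.06
finger_force: 0.0
blue [229 150   6  11  20] [231.4 155.6] @z.099 [0.627 0.315 0.097] @z.05 [0.688 0.428 0.05 ]
yel [0.406 0.195 0.114] [0.482 0.298 0.121]
window [0.443509, 0.27]
57 [0.44658145 0.31661616]
bar -154.12995854154514
```

View pics/z4.png

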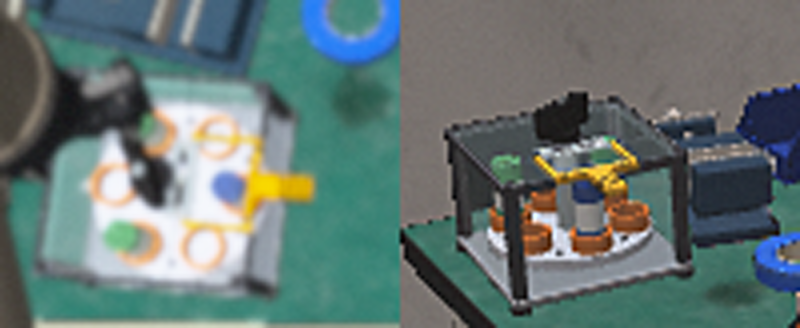

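The dial has clicked in: bar at about 27° as expected, blue cell at top-crop (228,187), flap shut. Now I'll orient the tool for the tab.

```bash
python3 -m jog '[[[0,0,-0.01,0,0,-0.15],[0,0,-0.01,0,0,-0.15],[0,0,-0.01,0,0,-0.15],[0,0,0,0,0,-0.15],[0,0,0,0,0,-0.15],[0,0,0,0,0,-0.15],[0,0,0,0,0,-0.149],[-0.035,0,0,0,0.087,0],[-0.035,0,0,0,0.088,0],[-0.035,0,0,0,0.087,0],[-0.035,0,0,0,0.088,0],[0,0,0,0,0,0]]]'
python3 - <<'E'
from h import *
from cell import imaging,sensors
a=np.radians(20);f=np.array([-.047,-.999,0]);y=np.array([.999,-.047,0]);z=-f*np.sin(a)-np.array([0,0,np.cos(a)]);R=np.c_[np.cross(y,z),y,z]
G=np.array([.446,.323,.1125])+.114*f
rel(G+.028*z,R)
s=sensors.state();e=s["eef_pos"]
d=imaging.get_image("scene");P=cloud(d)
q=(P-e)@R  # surface in the tool frame
m=(abs(q[...,1])<.07)&(abs(q[...,0])<.05)&(abs(q[...,2])<.09)&(P[...,2]>.16)
t=q[m];
for k in np.arange(-.08,.06,.01):
    b=t[(t[:,2]>=k)&(t[:,2]<k+.01)]
    if len(b): print(k.round(2),len(b),b.min(0).round(3),b.max(0).round(3))
E
```

```text
t: 13.32
eef_pos: [0.4386, 0.1815, 0.2489]
ee_rot: [0.715, 0.677, 0.126, -0.121]
force: [-0.4, 1.0, 1.1]
width: 0.0602
finger_force: 0.0
eef [0.4386 0.1815 0.2489] R
 [[ 0.052  0.999  0.017]
 [ 0.937 -0.055  0.344]
 [ 0.344 -0.002 -0.939]] shift [-0.021   0.0007  0.1656]
rotvec [ 0.001  -0.0022 -0.0079]
-0.08 80 [-0.017 -0.064 -0.08 ] [ 0.021  0.063 -0.07 ]
-0.07 86 [-0.016 -0.061 -0.07 ] [ 0.013  0.062 -0.06 ]
-0.06 33 [-0.014 -0.046 -0.06 ] [ 0.012  0.049 -0.05 ]
-0.05 35 [-0.013 -0.043 -0.05 ] [ 0.01   0.045 -0.041]
-0.04 39 [-0.015 -0.045 -0.04 ] [ 0.008  0.046 -0.03 ]
-0.03 30 [-0.014 -0.043 -0.029] [ 0.009  0.042 -0.02 ]
-0.02 9 [-0.012 -0.035 -0.02 ] [ 0.002  0.035 -0.012]
```

The tool offset is confirmed to lie along the tool's z axis. Approaching the tab.

```bash
python3 -m jog '[[[-0.02,0.001,0,0,0,-0.008],[0,0,0.02,0,0,0],[0,0,0.02,0,0,0],[0,0,0.02,0,0,0],[0,0,0.02,0,0,0],[0,0,0.02,0,0,0],[0,0,0.013,0,0,0],[0,0,0.013,0,0,0],[0,0,0.013,0,0,0],[0,0,0.013,0,0,0],[0,0,0.013,0,0,0],[0,0,0,0,0,0]]]'
python3 - <<'E'
from h import *
from cell import imaging
b=imaging.get_image("scene");a=imaging.get_image("top")
f=np.array([-.047,-.999,0]);rel(np.array([.446,.323,.1125])+.114*f)
x=np.hstack([a["image"][165:247,110:210],b["image"][115:197,145:245]])[:,:,::-1]
cv2.imwrite("pics/z5.png",cv2.resize(x,None,fx=4,fy=4,interpolation=cv2.INTER_CUBIC))
E
```

```text
t: 14.88
eef_pos: [0.4412, 0.2235, 0.087]
ee_rot: [0.71, 0.683, 0.125, -0.12]
force: [0.2, -0.3, -0.2]
width: 0.06
finger_force: 0.0
eef [0.4418 0.2231 0.088 ] R
 [[ 0.037  0.999  0.016]
 [ 0.939 -0.041  0.342]
 [ 0.342  0.002 -0.94 ]] shift [-0.0048 -0.0006 -0.0278]
```

View pics/z5.png

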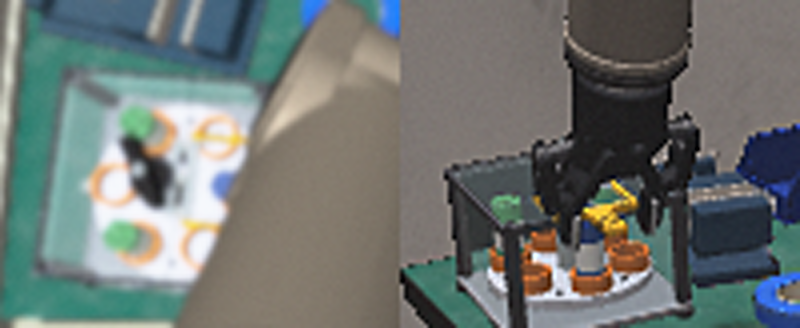

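The fingers straddle the yellow tab (right crop ~(610,215)). Closing.

```bash
python3 -m jog '[[[0,0,0,0,0,0],[0,0,0,0,0,0],[0,0,0,0,0,0],[0,0,0,0,0,0],[0,0,0,0,0,0],[0,0,0,0,0,0],[0,0,0,0,0,0]]]' 0.0
cat >arc.py <<'E'
from h import *
from cell import sensors
from scipy.spatial.transform import Rotation as Ro
import sys
s=sensors.state();e=np.array(s["eef_pos"]);R=Ro.from_quat(s["ee_rot"]).as_matrix()
f=np.array([-.047,-.999,0]);H=np.array([.446,.323,.1125])+.022*f;h=np.cross(f,[0,0,1])
step=np.radians(float(sys.argv[1]));Q=Ro.from_rotvec(h*step).as_matrix()
print("shift",(R.T@(Q@(e-H)+H-e)).round(5),"rot",(R.T@h*step).round(4),"force",np.round(s["force"],1),np.round(s["torque"],2))
E
python3 arc.py 6
```

```text
t: 15.85
eef_pos: [0.4416, 0.2228, 0.088]
ee_rot: [0.71, 0.682, 0.126, -0.12]
force: [-5.2, -1.0, 3.2]
width: 0.0188
finger_force: 58.9
shift [ 0.00085  0.      -0.00854] rot [ 0.0006 -0.1047  0.    ] force [-5.2 -1.   3.2] [-0.15  0.91  0.01]
```

```bash
python3 -m jog '[[[0.00085,0,-0.00854,0,-0.1047,0],[0.00085,0,-0.00854,0,-0.1047,0],[0.00085,0,-0.00854,0,-0.1047,0],[0.00085,0,-0.00854,0,-0.1047,0],[0.00085,0,-0.00854,0,-0.1047,0],[0,0,0,0,0,0]]]'; python3 arc.py 6
```

```text
t: 16.6
eef_pos: [0.4417, 0.2211, 0.1305]
ee_rot: [0.718, 0.69, -0.063, 0.063]
force: [-2.4, -4.7, 2.6]
width: 0.0189
finger_force: 62.2
shift [ 8.20e-04  4.00e-05 -8.54e-03] rot [ 0.0007 -0.1047 -0.0004] force [-2.4 -4.7  2.6] [-0.65  0.46 -0.45]
```

```bash
python3 -m jog '[[[0.00085,0,-0.00854,0,-0.1047,0],[0.00085,0,-0.00854,0,-0.1047,0],[0.00085,0,-0.00854,0,-0.1047,0],[0.00085,0,-0.00854,0,-0.1047,0],[0.00085,0,-0.00854,0,-0.1047,0],[0,0,0,0,0,0],[0,0,0,0,0,0]]]'; python3 arc.py 6
python3 - <<'E'
from h import *
from cell import imaging
b=imaging.get_image("scene");a=imaging.get_image("top")
f=np.array([-.047,-.999,0]);H=np.array([.446,.323,.1125])+.022*f
for n,d in(("scene",b),("top",a)):
    P=cloud(d);hsv=cv2.cvtColor(d["image"],cv2.COLOR_RGB2HSV)
    m=(hsv[...,0]>20)&(hsv[...,0]<32)&(hsv[...,1]>130)&(hsv[...,2]>80)&(abs(P[...,0]-.44)<.06)&(P[...,1]>.15)&(P[...,1]<.32)&(P[...,2]>.1)
    q=P[m]-H;r=np.c_[q@f,q[:,2]];print(n,len(r))
    if len(r)>5:
        k=np.hypot(*r.T)>.05;print("angles",np.degrees(np.arctan2(r[k,1],r[k,0])).round(0),np.hypot(*r[k].T).round(3))
x=np.hstack([a["image"][165:247,110:210],b["image"][105:187,145:245]])[:,:,::-1]
cv2.imwrite("pics/z6.png",cv2.resize(x,None,fx=4,fy=4,interpolation=cv2.INTER_CUBIC))
E
```

```text
t: 17.48
eef_pos: [0.4428, 0.2408, 0.1677]
ee_rot: [0.679, 0.65, -0.245, 0.237]
force: [2.2, -0.6, -4.0]
width: 0.0189
finger_force: 61.9
shift [ 8.30e-04  5.00e-05 -8.51e-03] rot [ 0.0003 -0.1047 -0.0006] force [ 2.2 -0.6 -4. ] [ 1.07 -0.22  0.11]
scene 31
angles [62. 60. 58. 58. 61. 58. 57. 57. 61. 60. 60. 50. 49. 58. 64. 60. 59. 62.
 59. 58. 61. 59. 58. 57. 61.] [0.102 0.106 0.108 0.108 0.101 0.105 0.107 0.106 0.061 0.061 0.06  0.076
 0.077 0.06  0.06  0.064 0.064 0.059 0.064 0.065 0.06  0.061 0.061 0.061
 0.056]
top 44
angles [62. 64. 61. 69. 64. 60. 64. 64. 64. 62. 61. 64. 63. 63. 62. 60. 65. 64.
 63. 62. 61. 64. 64. 63. 62. 60. 64. 64. 63. 62. 60. 63. 61. 60. 67. 66.
 64. 61. 64. 61. 63. 65. 63. 65.] [0.063 0.059 0.06  0.098 0.062 0.058 0.075 0.091 0.103 0.1   0.105 0.078
 0.088 0.102 0.102 0.102 0.083 0.092 0.103 0.105 0.106 0.08  0.093 0.102
 0.103 0.104 0.084 0.095 0.103 0.105 0.104 0.108 0.102 0.106 0.089 0.096
 0.061 0.06  0.063 0.062 0.061 0.059 0.06  0.058]
```

View pics/z6.png

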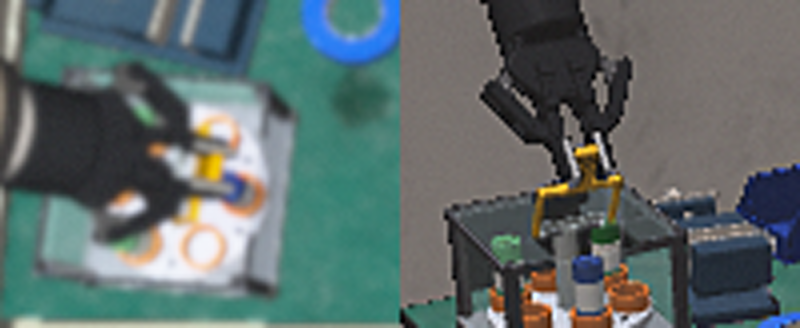

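The flap stands open at about 60–61° (underside and top-face readings average out). The tab is still gripped and the blue cell is upright in its nest, so I'm handing in.

```bash
python3 -c "
from cell import close_job
print(close_job())"
```

```text
the job is handed in; nothing more can be done
None
```

I turned the dial 60° clockwise until the blue cell clicked in under the shut flap, then lifted the flap to about 60–61° by the camera depth readings. I handed in with the fingers still gripping its tab; no verdict came back.

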